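# Pop the coffee canister's touch-latch lid and swing it open

### The arm

A 6-joint arm with a two-finger parallel gripper is mounted at the origin on the work surface. World frame = base frame: x ahead of the robot, y to its left, z up, the work surface at z = 0. Lengths are in m, angles in rad, forces in N, time in s.
With the tool pointing down it reaches from about 0.375 to 0.9 m from the base axis. Payload 3.1 kg.
Tool frame: the origin (TCP) lies midway between the tips of the shut fingers; the grasp point (between the pads) lies 19 mm behind it (pinch_z is the distance from the TCP to the grasp point, in m); y points along the fingers, z is the direction in which the jaws open and shut, and the axes are right-handed (so a half turn about y gives the same grasp; the last joint's range is limited). The gripper opens to 87 mm and grips with 3 to 60 N. Pads are 19 mm wide; open, the fingers measure 117 mm over their backs; the gripper's body (75 mm by 190 mm) begins 51 mm behind the grasp point.
Start: joints at [-1.343, 0.527, 1.433, -0, 1.181, -0.178], TCP at [0.247, -0.574, 0.223] pointing down, gripper open.
Joint ranges: [-3.08, 3.08], [-0.75, 2.2], [0.22, 2.44], [-1.43, 4.57], [0, 2.65], [-2.85, 2.85]. Speed limits (rad/s): [2.79, 2.79, 3.14, 3.14, 3.14, 3.14].

### API

Orientations are given as a unit quaternion [x, y, z, w].
In Python, from rig import * gives the robot as it stands.
- The arm moves only by the tool drive_tool, never from a script. Its argument "plan" is a list of rows, each a list of 7 numbers: the shift along the tool's x, y, z in mm, then the turn, a rotation vector about the tool's x, y, z in degrees, then the finger opening in mm, from 0 to 87. A call has 1 to 10 rows; each row is the pose to reach, as a shift and turn from the pose commanded when the call began, along the tool's axes at that moment; what a row does not reach only later rows make up. A row lasts 1/10 s, in which the tool goes at most 50 mm and 8.59 degrees, less where a joint would pass 70% of its speed; a pose out of reach is approached as far as the arm can. A call with a gripper value outside its range is refused whole. The fingers move at their own pace and stop on an object; "newtons" is the grip in N (left out, the last holds). Time passes only in rows, so rows that repeat a pose let the fingers close. It gives the time, the measured TCP pose, the force and the opening at its end, in the units of the state.
- get_obs(): the state, without advancing time (a new reading comes with each control period).
- camera(name): name is "side" or "top" or "wrist"; returns the picture (480x640x3 uint8, blue, green, red); there is no depth.
- get_calibration(name): a dict with "fx", "fy", "cx", "cy" (pixels), "origin" and "rotation" of the camera in the world; the wrist camera has in their place "tool_from_camera" (4x4, takes a point from camera to tool coordinates, whose origin is the TCP and whose axes are the tool frame's). Camera axes: x right, y down, z forward; pixel columns grow to the right and rows downward; lengths in m; the calibration is good to about 2 mm. The wrist camera is an equidistant fisheye: a pixel r from the principal point sees the ray r / f radians off the axis. A picture is of the moment at which its call begins: read the wrist's pose just before it. get_calibration takes no time and is no camera call.
- hand_in(): hands the job in, once; it reports no verdict.
Trained networks look in the newest picture that a camera, given by its name, has taken for a name from the list of things; names that differ only in an ending like _2 or _b are one class to them, and where a whole thing is asked for, a point or a joint stands for the part that bears it (a point fixed in the world has none). Each returns a list of dicts, best first, with "conf" (0 to 1); they miss things now and then, are a little off and sometimes report something else, mostly with a low value. They report only what shows in the picture. A call takes as long as a camera call. They do not tell look-alikes from the thing itself.
- spot_in(camera, target): "location" ([column, row] in pixels, amid what is visible of it).
- mark_of(camera, target): "location" ([column, row] in pixels: a listed point, or the origin of a listed thing).
The state is a dict: "time": time; "q": joint angles; "joint_velocities": joint speeds; "joint_torque": joint torques, N m; "position": TCP position; "tool_rot": TCP orientation; "ft_force": force on the tool from outside, world axes, zero at the start; "moment": the same for the moment, N m; "grip_width": finger opening in m.
Only numpy, scipy, OpenCV 4.12 (cv2) and the standard library are available. Lean on these libraries where they do the work, as an engineer would, in place of code of your own. Each camera call takes 0.05 s, during which the arm holds its last target. There are 200 camera calls.

### The job

Open the white canister for scooping: press a fingertip down on the grey dot of its lid until the push catch lets go, back off so that the spring lifts the lid ajar, then push the raised lid with your fingertips back past upright, so that it stays open by itself. Only touch and push, do not grip the lid or pick anything up; keep the blue canister shut and leave the cups and the spoon rest where they stand.

Things in the scene. Friction and masses are not known exactly. Their poses are not given: they have to be found in the camera images.
- white_canister: white enamel box canister fixed to the shelf, 110 (x) by 120 (y) by 105 mm high without its lid; origin at the centre of its underside, z up, its x axis points from the front (press side) to the hinge side
- white_press (a point): centre of the grey 22 mm dot on top of the white lid, near its front edge: the place to press; moves with the lid (119 mm above the shelf when shut)
- white_edge (a point): middle of the white lid's free front edge, half-way through its 6 mm thickness, 118 mm from the hinge line; moves with the lid; the lid is 128 mm wide
- white_hinge (a point): middle of the white lid's hinge line, at the far edge of the canister, 113 mm above the shelf; the line runs along the canister's y axis; axes as the canister's
- white_lid (a joint): white lid angle, rad: 0 shut, latched; -0.06 pushed fully in; 1.57 upright; 1.9 back stop. The catch lets go when the edge is pushed in 6 mm (3 to 5 N at the dot); as the finger backs off a spring lifts the lid to 0.7. It does not latch again. From there it swings on a damped hinge (under 2 N at right angles to the lid at its edge), falls back to 0.7 if let go well before upright, rests open past upright
- blue_canister: blue enamel box canister fixed to the shelf, 110 (x) by 120 (y) by 105 mm high without its lid; origin at the centre of its underside, z up, its x axis points from the front (press side) to the hinge side; the same in every size as the white one
- blue_press (a point): centre of the grey 22 mm dot on top of the blue lid, near its front edge: the place to press; moves with the lid (119 mm above the shelf when shut)
- blue_edge (a point): middle of the blue lid's free front edge, half-way through its 6 mm thickness, 118 mm from the hinge line; moves with the lid; the lid is 128 mm wide
- blue_hinge (a point): middle of the blue lid's hinge line, at the far edge of the canister, 113 mm above the shelf; the line runs along the canister's y axis; axes as the canister's
- blue_lid (a joint): blue lid angle, rad: 0 shut, latched; -0.06 pushed fully in; 1.57 upright; 1.9 back stop. The catch lets go when the edge is pushed in 6 mm (3 to 5 N at the dot); as the finger backs off a spring lifts the lid to 0.7. It does not latch again. From there it swings on a damped hinge (under 2 N at right angles to the lid at its edge), falls back to 0.7 if let go well before upright, rests open past upright
- white_shell: the white lid's enamel top plate, 118 by 128 by 6 mm; origin on the hinge line, level with the plate's underside
- white_liner: the grey inner plate under the white lid, 94 by 108 by 3 mm, set in 12 mm from the lid's free edge; origin on the hinge line
- cup_left: loose cobalt espresso cup standing upside down, 66 mm across the rim, 58 mm high, small handle to 50 mm from the axis; origin at the centre of its underside, on the left (+y) side
- cup_right: the same cup on the right (-y) side
- spoon_rest: loose brushed aluminium spoon rest, dish 76 mm across, 8 mm high, with a flat tail to 104 mm from the origin along its y axis; origin under the dish
Mind the look-alikes: they are no part of the job. Of the things that look like the white_canister, take the one that is farthest from the robot's base at the start.

How it is judged:
By the outcome, as a careful person would: the job done as asked, in the order asked, and still so for the second after the job is handed in, with the robot touching nothing.
It also fails if it takes over 42 s, if anything falls off the work surface, if the arm or the gripper's body presses on something with over 40 N, if the wrist force passes 120 N, or if a joint passes its speed limit or range.

## Working session

There is one attempt and no reset: what is moved stays moved. The work goes in short steps, Python scripts to look and compute and a tool call to move; the robot and the scene stay as the last step left them, time stands still between calls to the robot, and variables do not carry over. Pictures are saved under pics/ and viewed, about 8 in all and at most 12, crops included, and the job is handed in when it is done.

Besides the shell and the picture viewer there is one more tool, called after ">>>" by a JSON object that holds its "fn" and its "kwargs", one argument or row to a line. drive_tool: Moves the arm, as the interface text tells. Its arguments: {"type":"object","properties":{"plan":{"type":"array","items":{"type":"array","items":{"type":"number"}}},"newtons":{"type":"number"}},"required":["plan"]}

```bash
mkdir -p pics; ls
python3 - <<'E'
from rig import *
import cv2,numpy as np
o=get_obs();print(o)
for c in("side","top"):
    im=camera(c);cv2.imwrite(f"pics/{c}1.png",im);print(get_calibration(c))
    for t in("white_press","white_hinge","white_edge","blue_press","blue_hinge","white_canister"):
        print(c,t,[(np.round(d["location"]).tolist(),round(d["conf"],2)) for d in mark_of(c,t)])
print(get_calibration("wrist"),get_obs()["time"])
E
```

```text
pics
{'time': 0.0, 'q': array([-1.34345289e+00,  5.28452139e-01,  1.43388681e+00, -1.46414423e-05,
        1.18137629e+00, -1.78470178e-01]), 'joint_velocities': array([-0.00066221,  0.00069153,  0.0009066 , -0.00131244,  0.00042792,
       -0.00065999]), 'joint_torque': array([ 5.86179940e-04, -4.40039277e+01, -1.76593101e+01,  6.34329719e-02,
        5.83601114e-02, -1.60797017e-04]), 'position': array([ 0.24660461, -0.57350903,  0.22158517]), 'tool_rot': array([-0.14251926,  0.69334977, -0.69184955,  0.14247301]), 'ft_force': array([ 0.13910801, -0.41877971, -0.57174311]), 'moment': array([ 0.03936722, -0.0526603 , -0.01822281]), 'grip_width': 0.08710602956094932}
{'fx': 600.8880994104794, 'fy': 600.8880994104794, 'cx': 314.0034613306146, 'cy': 236.22643122702456, 'origin': array([-0.19717673,  1.01314106,  0.98570391]), 'rotation': array([-0.27901212,  0.84115806, -0.43699392,  0.15375846])}
side white_press [([344.0, 220.0], 0.95), ([400.0, 263.0], 0.8), ([352.0, 221.0], 0.22)]
side white_hinge [([372.0, 246.0], 0.89), ([329.0, 200.0], 0.8)]
side white_edge [([327.0, 204.0], 0.7
[... 591 characters left out ...]
1.0, 224.0], 0.86)]
top white_edge [([346.0, 263.0], 0.67), ([320.0, 351.0], 0.58)]
top blue_press [([257.0, 265.0], 0.61)]
top blue_hinge [([270.0, 228.0], 0.67)]
top white_canister [([329.0, 327.0], 0.88), ([355.0, 244.0], 0.72)]
{'fx': 371.64829954431775, 'fy': 371.64829954431775, 'cx': 317.653131374304, 'cy': 243.82652052069741, 'tool_from_camera': array([[-1.41855294e-04,  9.70807796e-01,  2.39858715e-01,
        -6.57075218e-02],
       [ 2.19789583e-04, -2.39858682e-01,  9.70807790e-01,
        -1.62703241e-01],
       [ 9.99999966e-01,  1.90432672e-04, -1.79348217e-04,
        -2.12264771e-04],
       [ 0.00000000e+00,  0.00000000e+00,  0.00000000e+00,
         1.00000000e+00]])} 0.7
```

View pics/top1.png

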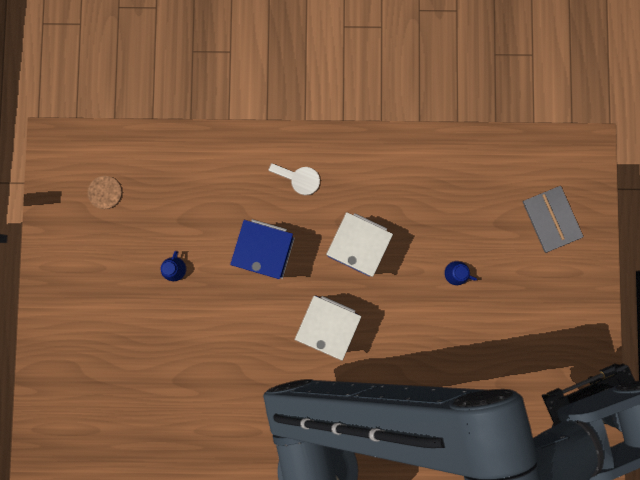

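View pics/side1.png

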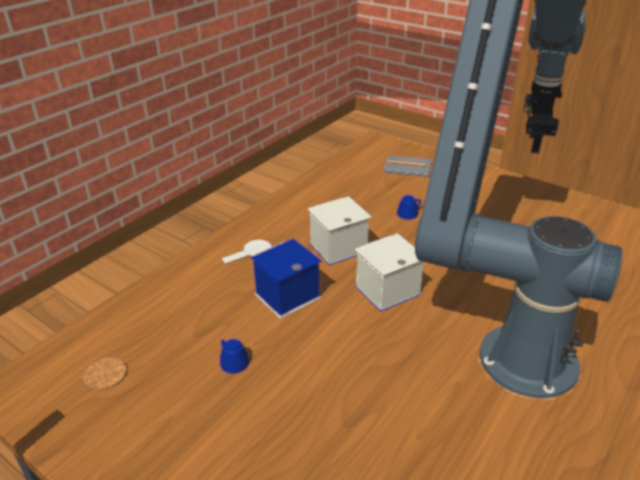

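```bash
cat > h.py <<'E'
from rig import *
import numpy as np, cv2
from scipy.spatial.transform import Rotation as R
def ray(c,px):
    k=get_calibration(c);p=np.array([(px[0]-k["cx"])/k["fx"],(px[1]-k["cy"])/k["fy"],1])
    return k["origin"],R.from_quat(k["rotation"]).apply(p)
def onz(c,px,z):
    o,d=ray(c,px);return o+d*(z-o[2])/d[2]
def wray(px,o):
    k=get_calibration("wrist");T=k["tool_from_camera"];u=np.array([px[0]-k["cx"],px[1]-k["cy"]])/k["fx"];r=np.hypot(*u)
    d=np.r_[u*np.sinc(r/np.pi),np.cos(r)];q=R.from_quat(o["tool_rot"])
    return o["position"]+q.apply(T[:3,3]),q.apply(T[:3,:3]@d)
E
python3 - <<'E'
from h import *
for n,z,l in(("press",.119,[("top",(353,256)),("side",(344,220)),("top",(322,342)),("side",(400,263)),("top",(345,265))]),
 ("hinge",.113,[("top",(371,224)),("side",(329,200)),("top",(337,303)),("side",(372,246))]),
 ("edge",.116,[("top",(346,263)),("side",(350,224)),("side",(327,204))]),
 ("bpress",.119,[("top",(257,265)),("side",(296,266))]),("bhinge",.113,[("top",(270,228)),("side",(272,250))])):
    for c,p in l: print(n,c,p,onz(c,p,z).round(3))
E
```

```text
press top (353, 256) [ 0.547 -0.083  0.119]
press side (344, 220) [ 0.547 -0.079  0.119]
press top (322, 342) [ 0.336 -0.009  0.119]
press side (400, 263) [ 0.334 -0.004  0.119]
press top (345, 265) [ 0.524 -0.063  0.119]
hinge top (371, 224) [ 0.627 -0.127  0.113]
hinge side (329, 200) [ 0.644 -0.145  0.113]
hinge top (337, 303) [ 0.431 -0.045  0.113]
hinge side (372, 246) [ 0.429 -0.03   0.113]
edge top (346, 263) [ 0.529 -0.066  0.116]
edge side (350, 224) [ 0.526 -0.076  0.116]
edge side (327, 204) [ 0.633 -0.121  0.116]
bpress top (257, 265) [0.522 0.153 0.119]
bpress side (296, 266) [0.526 0.15  0.119]
bhinge top (270, 228) [0.614 0.124 0.113]
bhinge side (272, 250) [0.619 0.129 0.113]
```

Top view: the far white canister has its lid at about (359,244) and its dot at (352,260). The near white one is at (328,328) and the blue one at (262,250). The far white one is the target, at a yaw of about -24°. The side view agrees, with its dot at (347,220).

Run:
```python
from h import *
im=cv2.imread("pics/top1.png").astype(int)
v=im[205:282,322:398];w=((v.min(2)>165)).astype(np.uint8)
w=cv2.morphologyEx(w,cv2.MORPH_OPEN,np.ones((5,5)))
c=max(cv2.findContours(w,0,2)[0],key=cv2.contourArea)
b=cv2.boxPoints(cv2.minAreaRect(c))+[322,205]
for p in b: print(p,onz("top",p,.119).round(4))
g=(abs(v[:,:,0]-v[:,:,2])<25)&(v.max(2)<150)&(v.min(2)>80); hull=np.zeros(g.shape,np.uint8);cv2.fillPoly(hull,[cv2.convexHull(c)],1)
ys,xs=np.nonzero(g&(hull>0));p=[xs.mean()+322.,ys.mean()+205.];print("dot",len(xs),p,onz("top",p,.119))
o=get_obs();q=R.from_quat(o["tool_rot"]);print(q.as_matrix().round(3))
```

```text
[326.30699158 254.19581223] [ 0.5504 -0.017   0.119 ]
[346.42121696 211.85007858] [ 0.6561 -0.0659  0.119 ]
[392.23457336 233.61142349] [ 0.6031 -0.1796  0.119 ]
[372.12034607 275.95715332] [ 0.498  -0.1304  0.119 ]
dot 73 [np.float64(354.8493150684931), np.float64(257.47945205479454)] [ 0.54303941 -0.08754262  0.119     ]
[[-0.919  0.     0.395]
 [-0.395 -0.    -0.919]
 [ 0.    -1.     0.   ]]
```

>>> {"fn": "drive_tool", "kwargs": {
  "plan": [
    [-464,0,-337,0,-131.8,0,0],
    [-464,0,-337,0,-131.8,0,0],
    [-464,0,-337,0,-131.8,0,0],
    [-464,0,-337,0,-131.8,0,0],
    [-464,0,-337,0,-131.8,0,0],
    [-464,0,-337,0,-131.8,0,0],
    [-464,0,-337,0,-131.8,0,0],
    [-464,0,-337,0,-131.8,0,0],
    [-464,0,-337,0,-131.8,0,0],
    [-464,0,-337,0,-131.8,0,0]
  ],
  "newtons": 20
}}

```text
time: 1.7
position: [0.5034, -0.1428, 0.2229]
tool_rot: [-0.578, 0.408, -0.408, 0.578]
ft_force: [1.4, -0.6, 0.3]
grip_width: 0.0149
```

```bash
cat >> h.py <<'E'
def togo(p,yaw=-24.95):
    o=get_obs();q=R.from_quat(o["tool_rot"]);c,s=np.cos(np.radians(yaw)),np.sin(np.radians(yaw))
    x=np.array([c,s,0]);y=np.array([0,0,-1.]);G=R.from_matrix(np.c_[x,y,np.cross(x,y)])
    return (q.inv().apply(np.array(p)-o["position"])*1000).round(1),(q.inv()*G).as_rotvec(degrees=True).round(1)
E
python3 -c "
from h import *
print(togo([.540,-.081,.225]))"
```

```text
(array([-46. ,  -2.1,  55.2]), array([ -0. , -45.5,   0.1]))
```

>>> {"fn": "drive_tool", "kwargs": {
  "plan": [
    [-46,-2,55,0,-45.5,0,0],
    [-46,-2,55,0,-45.5,0,0],
    [-46,-2,55,0,-45.5,0,0],
    [-46,-2,55,0,-45.5,0,0],
    [-46,-2,55,0,-45.5,0,0],
    [-46,-2,55,0,-45.5,0,0],
    [-46,-2,55,0,-45.5,0,0],
    [-46,-2,55,0,-45.5,0,0],
    [-46,-2,55,0,-45.5,0,0]
  ]
}}

```text
time: 2.6
position: [0.5393, -0.0831, 0.2246]
tool_rot: [-0.69, 0.155, -0.155, 0.69]
ft_force: [-0.5, -0.3, -0.7]
grip_width: 0.0008
```

Run:
```python
from h import *
o=get_obs();im=camera("wrist");cv2.imwrite("pics/w1.png",im);print(o["position"],o["grip_width"],o["ft_force"])
for t,z in(("white_press",.119),("white_edge",.116),("white_hinge",.113)):
  for d in mark_of("wrist",t):
    a,b=wray(d["location"],o);print(t,np.round(d["location"]),round(d["conf"],2),(a+b*(z-a[2])/b[2]).round(4))
```

```text
[ 0.53926318 -0.08307529  0.22458952] 0.0007978434090971746 [-0.50633875 -0.29398065 -0.73163982]
white_press [322. 242.] 0.95 [ 0.5405 -0.0796  0.119 ]
white_edge [320. 219.] 0.85 [ 0.5248 -0.0739  0.116 ]
white_hinge [323. 358.] 0.63 [ 0.6349 -0.1227  0.113 ]
white_hinge [322. 359.] 0.63 [ 0.6356 -0.1235  0.113 ]
white_hinge [298.  87.] 0.57 [ 0.4297 -0.0461  0.113 ]
```

View pics/w1.png

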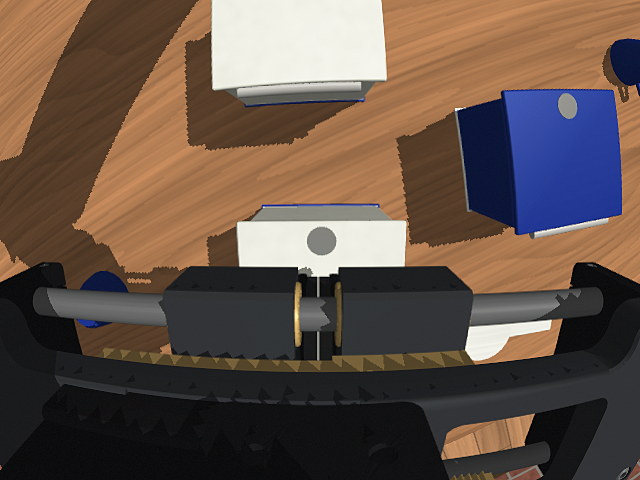

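The wrist view shows the dot at (322,241), clear of the fingers, which agrees with the network. The near white canister lies behind the tool at (297,45) and the blue one is to the side.

```bash
python3 -c "
from h import *
print(togo([.5405,-.080,.126]))"
```

```text
(array([-0.2, 98.6,  3.3]), array([-0. , -0.4, -0. ]))
```

>>> {"fn": "drive_tool", "kwargs": {
  "plan": [
    [0,25,3,0,0,0,0],
    [0,50,3,0,0,0,0],
    [0,75,3,0,0,0,0],
    [0,92,3,0,0,0,0],
    [0,98,3,0,0,0,0],
    [0,98,3,0,0,0,0]
  ]
}}

```text
time: 3.4
position: [0.5402, -0.0802, 0.1259]
tool_rot: [-0.69, 0.156, -0.154, 0.69]
ft_force: [-0.8, 0.1, 0.8]
grip_width: 0.0007
```

```bash
python3 -c "
from h import *
print(togo([.5405,-.080,.112]),get_obs())"
```

```text
(array([ 0.2, 13.9,  0.3]), array([ 0. , -0.4, -0.1])) {'time': 3.4, 'q': array([-3.52116522e-01,  5.58979842e-01,  1.71969750e+00,  1.41449448e-05,
        8.64697447e-01, -1.48106631e+00]), 'joint_velocities': array([ 0.00191702, -0.02818718, -0.02082621,  0.00036873,  0.00670049,
        0.00039075]), 'joint_torque': array([-3.93803499e-02, -3.92902493e+01, -1.21135435e+01, -2.25421961e-02,
        3.01687745e-02,  6.52749113e-04]), 'position': array([ 0.54016245, -0.0802122 ,  0.1258631 ]), 'tool_rot': array([-0.68983376,  0.15557597, -0.15432764,  0.69000615]), 'ft_force': array([-0.82986134,  0.11715248,  0.75776734]), 'moment': array([ 0.06464604, -0.13761702,  0.00571997]), 'grip_width': 0.0007201193394077794}
```

>>> {"fn": "drive_tool", "kwargs": {
  "plan": [
    [0,4,0,0,0,0,0],
    [0,6,0,0,0,0,0],
    [0,8,0,0,0,0,0],
    [0,10,0,0,0,0,0],
    [0,11,0,0,0,0,0],
    [0,12,0,0,0,0,0],
    [0,12.5,0,0,0,0,0],
    [0,13,0,0,0,0,0],
    [0,13,0,0,0,0,0]
  ]
}}

```text
time: 4.3
position: [0.5409, -0.0804, 0.1136]
tool_rot: [0.69, -0.155, 0.155, -0.69]
ft_force: [0.8, 0.4, 4.6]
grip_width: 0.0004
```

>>> {"fn": "drive_tool", "kwargs": {
  "plan": [
    [0,0.4,0,0,0,0,0],
    [0,0.8,0,0,0,0,0],
    [0,0.8,0,0,0,0,0]
  ]
}}

```text
time: 4.6
position: [0.5409, -0.0804, 0.1134]
tool_rot: [0.69, -0.155, 0.155, -0.69]
ft_force: [-1.3, 0.7, 7.3]
grip_width: 0.0007
```

>>> {"fn": "drive_tool", "kwargs": {
  "plan": [
    [0,-10,0,0,0,0,0],
    [-5,-30,0,0,0,0,0],
    [-10,-55,0,0,0,0,0],
    [-20,-80,0,0,0,0,0],
    [-40,-100,0,0,0,0,0],
    [-65,-100,0,0,0,0,0],
    [-75,-100,0,0,0,0,0],
    [-75,-100,0,0,0,0,0],
    [-75,-100,0,0,0,0,0]
  ]
}}

```text
time: 5.5
position: [0.4734, -0.0486, 0.2126]
tool_rot: [0.69, -0.155, 0.155, -0.69]
ft_force: [0.3, -0.3, -0.6]
grip_width: 0.0004
```

Run:
```python
from h import *
o=get_obs();a=camera("wrist");b=camera("side");cv2.imwrite("pics/w2.png",np.hstack([cv2.resize(a,(400,300)),cv2.resize(b[150:330,220:460],(400,300))]));print(o["position"],o["ft_force"])
for t in("white_edge","white_hinge"): print(t,[(np.round(d["location"]).tolist(),round(d["conf"],2)) for d in mark_of("side",t)])
# expected front-start in tool frame: edge at 0.7
h=np.array([.6335,-.1235,0]);d=np.array([.9067,-.4218,0]);e=h-d*.118*np.cos(.7)+[0,0,.113+.118*np.sin(.7)]
print(e,togo(e))
```

```text
[ 0.47340986 -0.04858711  0.21258627] [ 0.31696951 -0.28260178 -0.55252317]
white_edge [([342.0, 194.0], 0.85), ([405.0, 265.0], 0.66)]
white_hinge [([330.0, 203.0], 0.87), ([372.0, 244.0], 0.76), ([273.0, 252.0], 0.45)]
[ 0.55166908 -0.08543197  0.18901769] (array([86.3, 23.4,  0.2]), array([ 0. , -0.4, -0. ]))
```

View pics/w2.png

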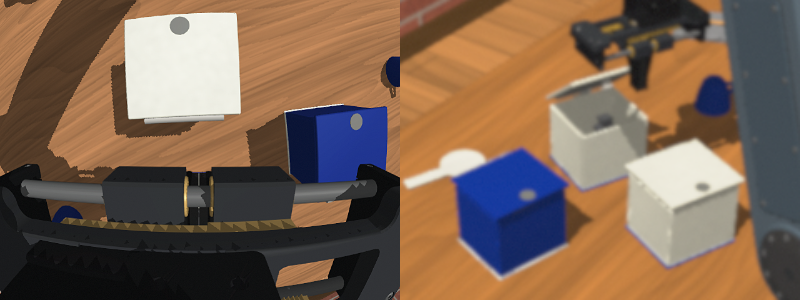

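Right half: the far white lid is ajar and the blue lid is shut. The left half is the wrist view of the near white canister, still shut with its dot at (179,25). Next I lower the tip in front of the raised lid and push.

>>> {"fn": "drive_tool", "kwargs": {
  "plan": [
    [0,25,0,0,0,0,0],
    [15,45,0,0,0,0,0],
    [35,45,0,0,0,0,0],
    [55,45,0,0,0,0,0],
    [65,45,0,0,0,0,0],
    [75,44,0,0,0,0,0],
    [85,42,0,0,0,0,0],
    [93,40,0,0,0,0,0],
    [101,38,0,0,0,0,0],
    [109,36,0,0,0,0,0]
  ]
}}

```text
time: 6.7
position: [0.5534, -0.0862, 0.1766]
tool_rot: [-0.687, 0.17, -0.139, 0.693]
ft_force: [-37.9, 16.3, 37.3]
grip_width: 0.0004
```

>>> {"fn": "drive_tool", "kwargs": {
  "plan": [
    [8,-2,0,0,0,0,0],
    [16,-4,0,0,0,0,0],
    [24,-6,0,0,0,0,0],
    [32,-8,0,0,0,0,0],
    [39,-10,0,0,0,0,0],
    [45,-11,0,0,0,0,0],
    [50,-12,0,0,0,0,0],
    [54,-12,0,0,0,0,0],
    [54,-12,0,0,0,0,0]
  ]
}}

```text
time: 7.6
position: [0.6206, -0.1183, 0.1884]
tool_rot: [0.69, -0.155, 0.155, -0.69]
ft_force: [0.1, 1.1, 0.8]
grip_width: 0.0006
```

Run:
```python
from h import *
b=camera("side");cv2.imwrite("pics/s3.png",cv2.resize(b[120:330,240:480],(640,560)))
h=[.6335,-.1235,.185];print(togo(h),get_obs()["ft_force"])
```

```text
(array([14.3,  2.9,  0.9]), array([ 0. , -0.4, -0.1])) [-0.39853073 -0.30169106  0.4596782 ]
```

View pics/s3.png

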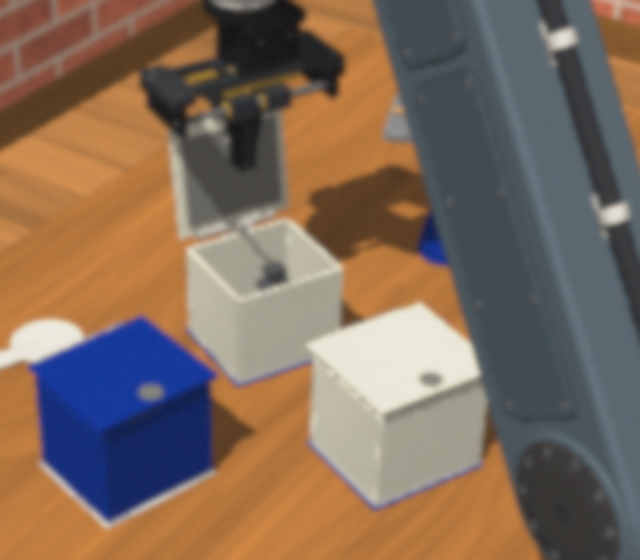

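The lid is about upright with the fingertip against its grey liner. A push force of about 55 N came up while the edge jammed against the finger, and it has gone again. I'll push on past upright.

>>> {"fn": "drive_tool", "kwargs": {
  "plan": [
    [4,0,0,0,0,0,0],
    [8,0,0,0,0,0,0],
    [12,0,0,0,0,0,0],
    [16,0,0,0,0,0,0],
    [19,0,0,0,0,0,0],
    [19,0,0,0,0,0,0]
  ]
}}

```text
time: 8.25
position: [0.6358, -0.1254, 0.1883]
tool_rot: [-0.69, 0.157, -0.153, 0.69]
ft_force: [-3.4, 1.6, 2.0]
grip_width: 0.0003
```

>>> {"fn": "drive_tool", "kwargs": {
  "plan": [
    [4,0,0,0,0,0,0],
    [4,0,0,0,0,0,0],
    [-5,0,0,0,0,0,0],
    [-25,0,0,0,0,0,0],
    [-55,0,0,0,0,0,0],
    [-90,-10,0,0,0,0,0],
    [-125,-30,0,0,0,0,0],
    [-150,-60,0,0,0,0,0],
    [-150,-80,0,0,0,0,0],
    [-150,-80,0,0,0,0,0]
  ]
}}

```text
time: 9.25
position: [0.5041, -0.0626, 0.2723]
tool_rot: [0.69, -0.151, 0.158, -0.689]
ft_force: [1.3, -0.4, 0.2]
grip_width: 0.0005
```

Run:
```python
from h import *
b=camera("side");a=camera("top");o=get_obs();print(o["ft_force"],o["position"],o["time"])
cv2.imwrite("pics/s4.png",np.hstack([cv2.resize(b[120:330,220:430],(400,400)),cv2.resize(a[150:370,220:440],(400,400))]))
for c in("side","top"):
  for t in("white_edge","white_hinge"): print(c,t,[(np.round(d["location"]).tolist(),round(d["conf"],2)) for d in mark_of(c,t)])
  k=get_calibration(c);rr=R.from_quat(k["rotation"])
  for th in(1.57,1.75,1.9):
    h=np.array([.6335,-.1235,.113]);e=h+.118*np.array([-.9067*np.cos(th),.4218*np.cos(th),np.sin(th)])
    p=rr.inv().apply(e-k["origin"]);print(th,(p[:2]/p[2]*k["fx"]+[k["cx"],k["cy"]]).round(1))
```

```text
[ 0.46971564 -0.92951239 -0.63341746] [ 0.50265651 -0.06233698  0.26919595] 9.35
side white_edge [([320.0, 161.0], 0.82), ([403.0, 268.0], 0.7), ([320.0, 171.0], 0.66)]
side white_hinge [([375.0, 242.0], 0.82), ([320.0, 163.0], 0.33)]
1.57 [327.4 166.4]
1.75 [323.6 163.8]
1.9 [320.6 162.7]
top white_edge [([376.0, 202.0], 0.92)]
top white_hinge [([373.0, 221.0], 0.73), ([337.0, 304.0], 0.65)]
1.57 [373.1 215.9]
1.75 [377.  207.7]
1.9 [380.  201.3]
```

View pics/s4.png

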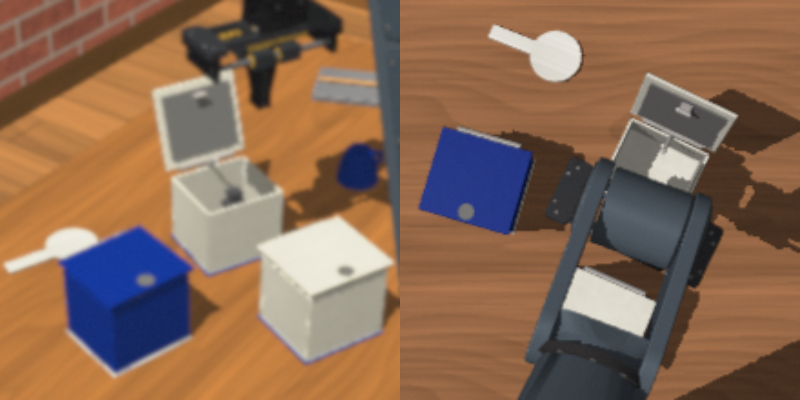

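Both views show the white lid leaning back past upright, at about 1.9 with its edge at top (376,202). The gripper is clear, and the blue and near white lids are shut. I'm handing in.

```bash
python3 -c "
from rig import *
print(hand_in())"
```

```text
the job is handed in; nothing more can be done
None
```

The far white canister is open and handed in at about 9.4 s. I pressed the grey dot until the catch let go, backed off, and the spring raised the lid ajar. I then pushed it past upright with the shut fingertips and moved the gripper clear.

**Last checks:**
- **White lid:** in both the top and side views it leans back near its stop, at about 1.9 rad, standing without the robot touching it.
- **Other canisters:** the blue and near white canisters are shut.
- **Loose items:** I never went near the cups or the spoon rest. The last views show the spoon rest and one cup with no visible shift. I did not check the other cup again after the start.

**Off the plan:** while the lid's edge slid up the finger, it jammed for a moment and the wrist force read about 55 N. That is below the 120 N wrist limit. I judged the contact to be on the fingertips, where the 40 N limit for the arm and gripper body does not apply, but I had no separate measurement to confirm it. The network also missed the far white hinge in the last side view; its mark in the top view, at (373,221), agreed.

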